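Reset the tripped bench supply with the service key

ROBOT

A 7-joint arm with a two-finger parallel gripper is mounted at the origin on the work surface. World frame = base frame: x ahead of the robot, y to its left, z up, the work surface at z = 0. Lengths are in m, angles in rad, forces in N, time in s.
With the tool pointing down it reaches from about 0.425 to 0.8 m from the base axis. Payload 8.3 kg.
Tool frame: the origin (TCP) lies on the centre line of the jaws, within the pads' length; the fingertips stand 14 mm ahead of it and the grasp point (between the pads) lies 5 mm behind it; z points along the fingers, y is the line along which they close (so a half turn about z gives the same grasp; the last joint's range is limited). The gripper opens to 85 mm and grips with 20 to 120 N. Pads are 22 mm wide; open, the fingers measure 114 mm over their backs; the gripper's body (76 mm by 85 mm) begins 54 mm behind the grasp point. The pads swing forward as they close: fully open they stand 13 mm farther back than shut.
Start: joints at [1.103, 0.383, 0.016, 1.37, -0.006, 1.388, -0.046], TCP at [0.246, -0.574, 0.207] pointing down, gripper open.
Joint ranges: [-2.95, 2.95], [-0.25, 2.06], [-1.52, 1.56], [0.18, 2.33], [-1.44, 4.58], [0.02, 2.06], [-3.01, 3.01]. Speed limits (rad/s): [2.39, 2.39, 3.01, 3.01, 3.14, 3.14, 3.14].

INTERFACE

Orientations are given as a unit quaternion [w, x, y, z].
In Python, from plant import monitor, optics, sign_off gives the robot as it stands. The module is installed in compiled form; this text tells all that it offers.
- The arm moves only by the tool move_arm, never from a script. Its argument "increments" is a list of rows, each a list of 3 entries, a list of its own where there are three numbers: the turn, a rotation vector about the world's x, y, z in rad, then the shift along the world's x, y, z in m, then the opening, from 0 (shut) to 1 (fully open). A call has 1 to 8 rows; each row shifts and turns the commanded pose from where the row before left it; what a row does not reach is not made up. A row lasts 1/8 s, in which the tool goes at most 62.5 mm and 10.7 degrees, less where a joint would pass 70% of its speed; a pose out of reach is approached as far as the arm can. A call is refused whole if a number of a shift passes 0.0625 or a number of a turn 0.188, either way. A call with a gripper value outside its range is refused whole. The fingers move at their own pace and stop on an object; "squeeze" is the grip in N (left out, the last holds). Time passes only in rows, so rows that do not move let the fingers close. It gives the time, the measured TCP pose, the force, the opening and the grip force at its end, in the units of the state.
- monitor.observe(): the state, without advancing time (a new reading comes with each control period).
- optics.camera(name): name is "scene" or "side" or "wrist"; returns the picture (384x512x3 uint8, red, green, blue); there is no depth.
- optics.camera_info(name): a dict with "fovy" (degrees; the focal length in pixels is half the picture's height over the tangent of half this angle, whatever the lens; pixels are square), "cx", "cy" (the principal point, pixels), "position" and "attitude" of the camera in the world. Camera axes: x right, y down, z forward; pixel columns grow to the right and rows downward; lengths in m; the calibration is good to about 2 mm. A picture is of the moment at which its call begins: read the wrist's pose just before it. camera_info takes no time and is no camera call; for the wrist camera it gives the pose at the moment of the call.
- sign_off(): hands the job in; it is judged then, once.
Trained networks look in the newest picture that a camera, given by its name, has taken for a name from the list of things; names that differ only in an ending like _2 or _b are one class to them, and where a whole thing is asked for, a point or a joint stands for the part that bears it (a point fixed in the world has none). Each returns a list of dicts, best first, with "confidence" (0 to 1); they miss things now and then, are a little off and sometimes report something else, mostly with a low value. They report only what shows in the picture. A call takes as long as a camera call. They do not tell look-alikes from the thing itself.
- optics.outline_of(camera, query): "mask" (384x512 bool, what is visible of it) and "extent" ([centre column, centre row, width, height] in pixels, round what is visible of it).
- optics.spot_point(camera, query): "point" ([row, column] in pixels: a listed point, or the origin of a listed thing).
The state is a dict: "t": time; "joint_positions": joint angles; "dq": joint speeds; "joint_torque": joint torques, N m; "eef_pos": TCP position; "tcp_rot": TCP orientation; "ft_force": force on the tool from outside, world axes, zero at the start; "torque": the same for the moment, N m; "opening": finger opening in m; "grasp_force": force on a finger pad.
Only numpy, scipy, OpenCV 4.12 (cv2) and the standard library are available. Lean on these libraries where they do the work, as an engineer would, in place of code of your own. Each camera call takes 0.05 s, during which the arm holds its last target. There are 200 camera calls.

TASK

The bench power supply has tripped: take the square-handled service key from the tool stand, put its square shank into the recess of the captive knob on the supply's top and turn the knob clockwise as far as it goes, so that its shutter uncovers the reset hole. Then reach the key's nose through that hole and press the recessed reset button fully down. Finish while still gripping the key and holding the button down, and leave all the other things where they are.

Things in the scene. Friction and masses are not known exactly. Their poses are not given: they have to be found in the camera images.
- supply: Low grey sheet-metal bench power supply, fixed to the bench, 170 (its x) by 210 (its y) by 75 mm high; its dark front with display and terminals faces its -x. Origin at the centre of its underside, z up. On its flat top: the captive knob's axis at x=0, y=+35 mm, the reset hole at x=0, y=-10 mm, and a small jar near x=+45, y=-65 mm.
- knob_recess (a point): Centre of the mouth of the square recess in the captive steel knob on the supply's top; turns with the knob: z up, x and y along the square's sides. Recess 12.5 mm square, 30 mm deep with a closed bottom, mouth chamfered 1.5 mm. The knob is 48 mm in diameter, its top (this point) 12 mm above the supply's top.
- shutter_end (a point): Middle of the free end of the flat steel shutter blade fixed to the knob: 60 mm from the knob's axis along the knob's -y, 30 mm wide, its upper face (this point) 5 mm above the supply's top.
- captive_knob (a joint): Turn of the captive knob with its shutter (rad), growing clockwise seen from above. At 0 (starts at 0 to 0.15) the shutter points along the supply's -y and covers the reset hole; 1.15 is the end stop, shutter well clear. Friction about 0.08 N m; stays where it is left. The key's loose fit in the recess gives about 0.3 rad of play either way.
- reset_hole (a point): Centre of the round reset hole at the level of the supply's top, 12 mm in diameter through an 8 mm panel, 45 mm from the knob's axis; axes as the supply's. The top of the reset button, a black disc, lies 8 mm below this point, right under the panel.
- reset_button (a joint): Travel of the recessed reset button, downwards (m): 0 up, 0.005 fully down. Spring: 2 N to start, 6 N fully down; it comes back up when let go.
- tool_stand: Plain aluminium block fixed to the bench, 60 (its x) by 210 (its y) by 52 mm high, origin at the centre of its underside. Three tools stand in three square through-holes, on its centre line at y = -70, 0 and +70 mm, in any order.
- key: Service key, upright in the stand, nose down, with a square black handle. Origin at the nose tip; z up the key, x and y square to its flats. From the tip: round steel nose 6 mm thick to 18 mm; 10 mm square steel shank to 44 mm (first 3 mm stepped); handle 20 by 20 mm to 104 mm, its shoulder on the stand's top. In the recess the nose bottoms with 12 mm of shank inside. About 100 g.
- round_driver: Another tool in the stand, to be left: round black handle 24 mm in diameter, 50 mm long. Origin at its tip, z up.
- pry_tool: Another tool in the stand, to be left: flat black handle 18 by 9 mm, 52 mm long. Origin at its tip, z up.
- flux_jar: Small jar, 34 mm in diameter, 32 mm high, standing on the supply's top; to be left. Origin under its centre.
- solder_spool: White spool, 48 mm in diameter, 40 mm high, on the bench; to be left. Origin under its centre.
- mouse: Grey computer mouse, 100 by 58 by 33 mm, on the bench; to be left. Origin under its centre.
- heatsink: Finned aluminium heatsink, 50 by 50 by 26 mm, on the bench; to be left. Origin under its centre.
- cap_box: White plastic box, 46 by 36 by 30 mm, on the bench; to be left. Origin under its centre.
- disk_drive: Flat metal disk drive, 100 by 70 by 9 mm, on the bench; to be left. Origin under its centre.
There are look-alikes about, which are no part of the job. What is shaped like the key but turquoise is not meant.

How it is judged:
On the way, in this order (a step that is already met when the one before it is completed fails the run):
1. the key's square shank is in the knob's recess (z of key in the frame of knob_recess below -0.022 m and horizontal distance between key and knob_recess below 0.006 m and angle between key's own z axis and vertical below 0.15 rad), for 0.2 s.
2. the knob is turned clockwise to near its stop, the key still in the recess (z of key in the frame of knob_recess below -0.022 m and horizontal distance between key and knob_recess below 0.006 m and value of joint captive_knob above 0.95 rad), for 0.1 s.
3. the key's nose holds the reset button down through the hole (value of joint reset_button above 0.004 m and contact force between key and supply above 1.5 N and horizontal distance between key and reset_hole below 0.006 m and z of key in the frame of reset_hole below -0.01 m and angle between key's own z axis and vertical below 0.2 rad and value of joint captive_knob above 0.9 rad and contact force between the fingers and key above 2 N), for 0.3 s.
At the end, for the whole second after the job is handed in: The gripped key (over 2 N) keeps its nose in the reset hole (tip within 6 mm of the axis, 10 mm or more below the top, key within 0.2 rad of upright) and holds the button over 4 of its 5 mm down, with over 1.5 N; the knob stays over 0.9 rad; all through the last second (all of step 3); the arm keeps its last pose, push and grip.
It fails at once if another thing on the bench, on the supply or in the stand is moved by more than 25 mm (distance of any of round_driver, pry_tool, flux_jar, solder_spool, mouse, heatsink, cap_box, disk_drive from where it was at the start of the episode above 0.025 m).
It also fails if it takes over 64 s, if anything falls off the work surface, if the arm or the gripper's body presses on something with over 40 N, if the wrist force passes 120 N, or if a joint passes its speed limit or range.

## Working session

There is one attempt and no reset: what is moved stays moved. The work goes in short steps, Python scripts to look and compute and a tool call to move; the robot and the scene stay as the last step left them, time stands still between calls to the robot, and variables do not carry over. Pictures are saved under pics/ and viewed, at most 10 in all, crops included, and the job is handed in when it is done.

Besides the shell and the picture viewer there is one more tool, called after "Call:" by a JSON object that holds its "name" and its "arguments", one argument or row to a line. move_arm: Moves the arm, as the interface text tells. Its arguments: {"type":"object","properties":{"increments":{"type":"array","items":{"type":"array"}},"squeeze":{"type":"number"}},"required":["increments"]}

```bash
mkdir -p pics; cat > h.py <<'E'
import numpy as np, cv2
from plant import monitor, optics
from scipy.spatial.transform import Rotation as R
def Rq(q): return R.from_quat(np.roll(np.array(q,float),-1)) if len(np.shape(q))==1 else R.from_matrix(np.array(q))
def ray(info,u,v):
    f=192/np.tan(np.radians(info['fovy'])/2)
    d=Rq(info['attitude']).apply([(u-info['cx'])/f,(v-info['cy'])/f,1]); return np.array(info['position']),d
def atz(info,u,v,z):
    p,d=ray(info,u,v); return p+d*(z-p[2])/d[2]
def proj(info,X):
    f=192/np.tan(np.radians(info['fovy'])/2)
    c=Rq(info['attitude']).inv().apply(np.array(X)-info['position']); return np.stack([info['cx']+f*c[...,0]/c[...,2],info['cy']+f*c[...,1]/c[...,2]],-1)
def tri(rays):
    A=0;b=0
    for p,d in rays:
        d=d/np.linalg.norm(d);M=np.eye(3)-np.outer(d,d);A=A+M;b=b+M@p
    return np.linalg.solve(A,b)
def save(name,img): cv2.imwrite('pics/'+name,img[:,:,::-1])
E
python3 - <<'E'
from h import *
for c in ['scene','side']:
    im=optics.camera(c); np.save(c+'.npy',im); save(c+'.png',im); i=optics.camera_info(c); print(c,i)
    for q in ['key','knob_recess','shutter_end','reset_hole','supply','tool_stand','round_driver','pry_tool','flux_jar']:
        print(q,[(np.round(r['point']).tolist(),round(r['confidence'],2),) for r in optics.spot_point(c,q)][:4])
s=monitor.observe();print(s)
E
```

```text
scene {'fovy': 46.65446844969778, 'cx': 256.49498765088276, 'cy': 193.9371479893131, 'position': array([1.0998322 , 0.97312947, 1.01988699]), 'attitude': array([-0.09608055,  0.23184325,  0.87684311, -0.41007731])}
key [([208.0, 241.0], 0.7), ([200.0, 266.0], 0.69), ([200.0, 222.0], 0.64), ([191.0, 252.0], 0.46)]
knob_recess [([227.0, 323.0], 0.55)]
shutter_end [([219.0, 314.0], 0.58)]
reset_hole [([223.0, 315.0], 0.76), ([277.0, 376.0], 0.59)]
supply [([241.0, 314.0], 0.71)]
tool_stand [([179.0, 249.0], 0.85), ([189.0, 256.0], 0.63)]
round_driver [([172.0, 250.0], 0.47), ([223.0, 315.0], 0.46), ([205.0, 190.0], 0.16)]
pry_tool [([163.0, 245.0], 0.36)]
flux_jar [([216.0, 290.0], 0.54), ([227.0, 322.0], 0.47)]
side {'fovy': 43.10553060628446, 'cx': 257.7429183260122, 'cy': 201.33528046916695, 'position': array([-0.18362625,  0.68254314,  1.01563829]), 'attitude': array([ 0.15951362, -0.37171308,  0.83734551, -0.36774623])}
key [([334.0, 166.0], 0.61), ([216.0, 267.0], 0.59), ([191.0, 272.0], 0.54), ([210.0, 292.0], 0.49)]
knob_recess [([251.0, 219.0], 0.73), ([251.0, 225.0], 0.62), ([
[... 450 characters left out ...]
_positions': array([ 1.10310916,  0.38337811,  0.01637272,  1.37010029, -0.00631959,
        1.38819778, -0.04647642]), 'dq': array([ 0.00152861,  0.00104884, -0.00011473, -0.00101476, -0.00080104,
       -0.00029501,  0.00017774]), 'joint_torque': array([-2.92217210e-04, -6.27342510e+01,  8.42336398e-01, -3.72091699e+01,
        1.63014291e-02,  2.71118159e-03, -4.13867656e-05]), 'eef_pos': array([ 0.24619844, -0.57444631,  0.20699266]), 'tcp_rot': array([-2.74045641e-05,  9.79579046e-01,  2.01059420e-01,  3.96815394e-05]), 'ft_force': array([ 1.13062211,  0.42228589, -0.67813956]), 'torque': array([ 0.01913516, -0.0218315 , -0.01383598]), 'grasp_force': 0.0, 'opening': 0.08560732235553777}
```

```bash
python3 - <<'E'
from h import *
a=np.load('scene.npy');b=np.load('side.npy')
A=cv2.resize(a[110:330,140:440],None,fx=2.6,fy=2.6,interpolation=2);save('sc2.png',A)
B=cv2.resize(b[130:370,130:430],None,fx=2.5,fy=2.5,interpolation=2);save('si2.png',B)
E
```

```text
(no output)
```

View pics/sc2.png

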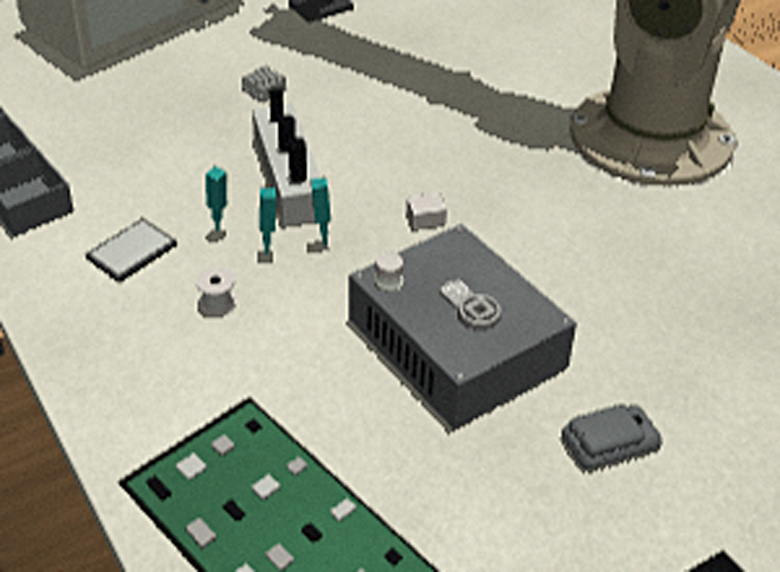

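View pics/si2.png

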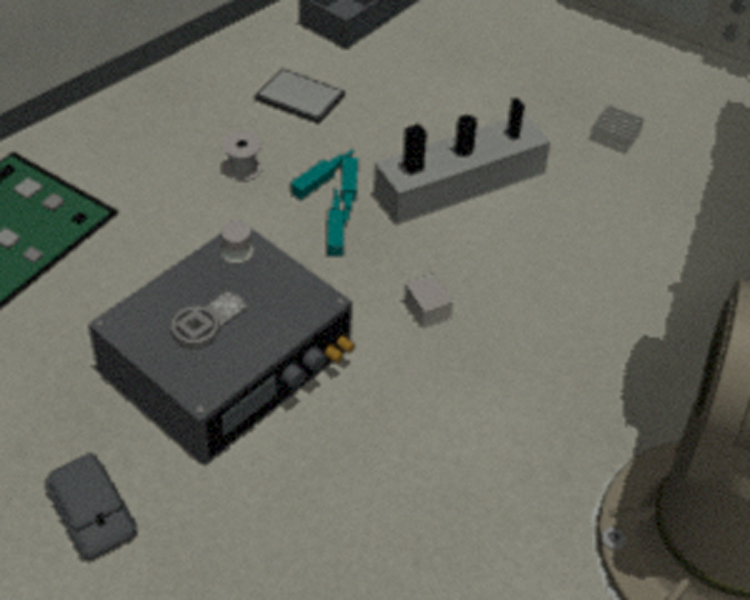

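The black-handled tools in the stand are at scene px (254,172), (250,161) and (246,150). In the side view they are at (296,190), (316,184) and (336,177). The one nearest the supply is the widest and looks square, so it fits the key. The turquoise tools at scene (223,183), (243,192) and (263,187) are look-alikes.

```bash
python3 - <<'E'
from h import *
I={c:optics.camera_info(c) for c in ['scene','side']}
sc=lambda x,y:(140+x/2.6,110+y/2.6); si=lambda x,y:(130+x/2.5,130+y/2.5)
P=lambda s,d,z:print(s,*[np.round(atz(I['scene'],*sc(*p),z)[:2],4) for p in d[0]],'|',*[np.round(atz(I['side'],*si(*p),z)[:2],4) for p in d[1]])
P('supply',([(350,278),(462,228),(575,322),(460,382)],[(252,230),(350,300),(205,413),(92,325)]),.075)
P('knob',([(480,310)],[(195,324)]),.087)
P('jar',([(388,258)],[(236,229)]),.107)
P('stand',([(253,113),(280,196),(314,192)],[(375,165),(395,190),(548,135)]),.052)
P('tops112',([(297,138)],[(414,127)]),.112)
P('tops102',([(287,119),(277,90)],[(466,117),(517,100)]),.103)
P('spool',([(215,280)],[(242,145)]),.04)
P('capbox',([(427,203)],[(428,285)]),.03)
for n,s,d in [('turqA',((215,175),(216,237)),None)]: pass
for nm,a in [('t1',(216,172)),('t1f',(216,237)),('t2',(267,192)),('t2f',(265,257)),('t3',(320,184)),('t3f',(318,247))]:print(nm,atz(I['scene'],*sc(*a),0.1 if len(nm)==2 else 0))
for a in [(300,187),(350,190),(350,155),(335,250),(340,200)]:print(a,atz(I['side'],*si(*a),0),atz(I['side'],*si(*a),.1))
E
```

```text
supply [0.5798 0.1101] [0.4128 0.1025] [0.3969 0.3018] [0.5614 0.3108] | [0.5532 0.1037] [0.408  0.0939] [0.3964 0.2928] [0.5575 0.3102]
knob [0.4862 0.2413] | [0.4806 0.2381]
jar [0.5415 0.1324] | [0.5406 0.135 ]
stand [ 0.5092 -0.283 ] [ 0.5658 -0.0942] [ 0.5228 -0.0786] | [ 0.5571 -0.0882] [ 0.5107 -0.0753] [ 0.4555 -0.2831]
tops112 [ 0.522 -0.124] | [ 0.5278 -0.119 ]
tops102 [ 0.5069 -0.1803] [ 0.4853 -0.2498] | [ 0.5069 -0.1854] [ 0.4878 -0.254 ]
spool [ 0.7063 -0.0031] | [ 0.7007 -0.0025]
capbox [ 0.3907 -0.005 ] | [ 0.3952 -0.0125]
t1 [ 0.64050235 -0.12704775  0.1       ]
t1f [ 0.65247621 -0.11835324  0.        ]
t2 [ 0.60269544 -0.05677759  0.1       ]
t2f [ 0.61420577 -0.04947172  0.        ]
t3 [ 0.53683807 -0.03672438  0.1       ]
t3f [ 0.54434152 -0.03136403  0.        ]
(300, 187) [ 0.62957805 -0.03357255  0.        ] [0.54950976 0.03693638 0.1       ]
(350, 190) [ 0.58487603 -0.07538649  0.        ] [ 0.5092091  -0.00076055  0.1       ]
(350, 155) [ 0.63158541 -0.11946987  0.        ] [ 0.55131947 -0.04050347  0.1       ]
(335, 250) [0.52278115 0.00709536 0.        ] [0.4532281  0.07360011 0.1       ]
(340, 200) [ 0.58012857 -0.05429122  0.        ] [0.50492908 0.01825768 0.1       ]
```

Call:
{"name": "move_arm", "arguments": {
  "increments": [
    [[0,0,0.11],[0.03,0.05,0.01],1],
    [[0,0,0.11],[0.03,0.05,0.01],1],
    [[0,0,0.11],[0.03,0.05,0.01],1],
    [[0,0,0.11],[0.03,0.05,0.01],1],
    [[0,0,0.11],[0.03,0.05,0.01],1],
    [[0,0,0.11],[0.03,0.05,0],1],
    [[0,0,0.11],[0.03,0.05,0],1],
    [[0,0,0.106],[0.03,0.05,0],1]
  ]
}}

```text
t: 2.0
eef_pos: [0.4869, -0.1729, 0.2574]
tcp_rot: [0.0, 0.801, 0.599, 0.0]
ft_force: [1.5, -0.9, 0.5]
opening: 0.0854
grasp_force: 0.0
```

Call:
{"name": "move_arm", "arguments": {
  "increments": [
    [[0,0,0],[0.02,0.03,0],1],
    [[0,0,0],[0.02,0.03,0],1],
    [[0,0,0],[0,0,0],1]
  ]
}}

```text
t: 2.38
eef_pos: [0.5273, -0.1109, 0.257]
tcp_rot: [-0.0, 0.8, 0.6, 0.001]
ft_force: [0.4, -0.6, 0.3]
opening: 0.0854
grasp_force: 0.0
```

```bash
python3 - <<'E'
from h import *
s=monitor.observe();print(s['t'],s['eef_pos'],s['tcp_rot'],s['joint_positions'],s['ft_force'])
i=optics.camera_info('wrist');im=optics.camera('wrist');np.save('w1.npy',im);save('w1.png',im);print(i)
for q in ['key','tool_stand','round_driver','pry_tool']:
    print(q,[(np.round(r['extent']).tolist(),round(r['confidence'],2)) for r in optics.outline_of('wrist',q)][:4])
    print(q,[(np.round(r['point']).tolist(),round(r['confidence'],2)) for r in optics.spot_point('wrist',q)][:4])
print(proj(i,np.array([[.525,-.1215,.112],[.525,-.1215,.052]])))
E
```

```text
2.375 [ 0.52732158 -0.11088012  0.25696211] [-4.62480467e-04  8.00127030e-01  5.99830079e-01  6.31113567e-04] [ 0.52293247  0.20631775 -0.44279939  1.50596529  0.08700444  1.44886001
 -0.20642384] [ 0.41082053 -0.61815391  0.26216757]
{'fovy': 67.26846880966862, 'cx': 254.8253046593949, 'cy': 196.58763824559546, 'position': array([ 0.54617783, -0.04644371,  0.42347733]), 'attitude': array([ 0.13197305,  0.98111958, -0.1401154 , -0.01884551])}
key [([313.0, 119.0, 27.0, 75.0], 0.89), ([255.0, 185.0, 17.0, 28.0], 0.65), ([256.0, 98.0, 71.0, 41.0], 0.57), ([285.0, 129.0, 70.0, 43.0], 0.56)]
key [([117.0, 289.0], 0.96), ([170.0, 258.0], 0.95), ([104.0, 252.0], 0.95), ([152.0, 328.0], 0.94)]
tool_stand [([257.0, 219.0, 49.0, 144.0], 0.55)]
tool_stand [([214.0, 253.0], 0.95)]
round_driver [([258.0, 235.0, 22.0, 30.0], 0.62)]
round_driver [([217.0, 255.0], 0.66)]
pry_tool [([259.0, 284.0, 18.0, 30.0], 0.8)]
pry_tool [([257.0, 254.0], 0.86)]
[[255.43394154 190.20980125]
 [255.34082259 179.10677209]]
```

View pics/w1.png

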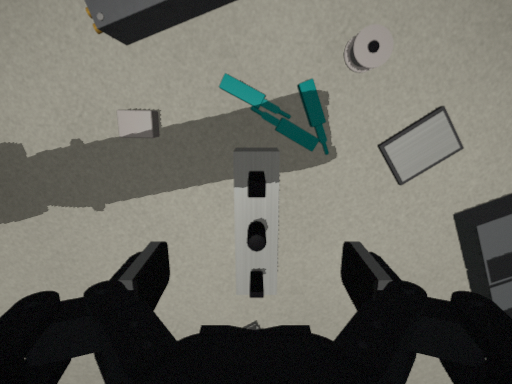

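The stand is at column 257, rows 150–295. Its handles are square-looking at (256,185), round at (257,235) and thin at (257,283). The turquoise keys lie flat beside it. Next I'll enlarge the nearest handle and measure it.

```bash
python3 - <<'E'
from h import *
im=np.load('w1.npy');i=optics.camera_info('wrist')
save('w1c.png',cv2.resize(im[145:305,220:300],None,fx=3.7,fy=3.7,interpolation=2))
g=im.max(2)
for r0,r1 in [(165,205),(215,260),(265,305)]:
    m=(g[r0:r1,240:275]<45).astype(np.uint8);ys,xs=np.nonzero(m)
    print([ (r0+y,240+np.nonzero(m[y])[0].min(),240+np.nonzero(m[y])[0].max()) for y in range(0,r1-r0,2) if m[y].any()])
E
```

```text
[(171, np.int64(250), np.int64(262)), (173, np.int64(249), np.int64(263)), (175, np.int64(249), np.int64(264)), (177, np.int64(249), np.int64(264)), (179, np.int64(248), np.int64(264)), (181, np.int64(248), np.int64(265)), (183, np.int64(248), np.int64(264)), (185, np.int64(248), np.int64(264)), (187, np.int64(249), np.int64(264)), (189, np.int64(249), np.int64(264)), (191, np.int64(249), np.int64(264)), (193, np.int64(249), np.int64(264)), (195, np.int64(249), np.int64(264))]
[(221, np.int64(255), np.int64(257)), (223, np.int64(251), np.int64(261)), (225, np.int64(250), np.int64(263)), (227, np.int64(249), np.int64(264)), (229, np.int64(249), np.int64(264)), (231, np.int64(248), np.int64(264)), (233, np.int64(248), np.int64(264)), (235, np.int64(248), np.int64(264)), (237, np.int64(248), np.int64(265)), (239, np.int64(248), np.int64(265)), (241, np.int64(248), np.int64(265)), (243, np.int64(248), np.int64(265)), (245, np.int64(249), np.int64(264)), (247, np.int64(250), np.int64(263)), (249, np.int64(252), np.int64(260))]
[(271, np.int64(252), np.int64(261)), (273, np.int64(251), np.int64(262)), (275, np.int64(251), np.int64(261)), (277, np.int64(251), np.int64(262)), (279, np.int64(251), np.int64(262)), (281, np.int64(251), np.int64(262)), (283, np.int64(251), np.int64(262)), (285, np.int64(251), np.int64(262)), (287, np.int64(251), np.int64(262)), (289, np.int64(250), np.int64(262)), (291, np.int64(250), np.int64(262)), (293, np.int64(250), np.int64(262)), (295, np.int64(250), np.int64(262))]
```

View pics/w1c.png

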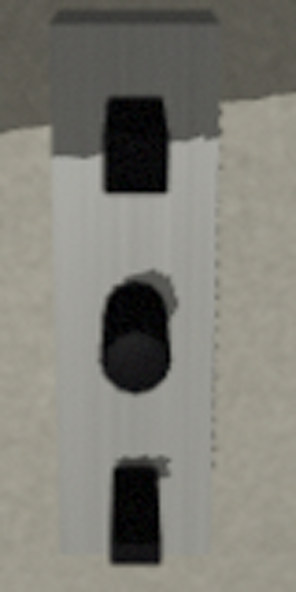

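The crop confirms it. The top handle at (256,185) is square and about 20 mm wide, the middle one is round, and the bottom one is thin and flat. I'll take the top one.

```bash
python3 - <<'E'
from h import *
i=optics.camera_info('wrist');s=monitor.observe()
k=atz(i,256.6,188.5,.112);d=atz(i,257,242,.102);p=atz(i,256.4,292,.104)
print(k,d,p,np.linalg.norm(k-d),np.linalg.norm(d-p))
for a in (d,p): v=(k-a);print('stand yaw',np.arctan2(v[1],v[0])-np.pi/2)
e=[atz(i,c,r,.052) for c,r in [(234,160),(234,280),(279.5,160),(279.5,280)]]
for a,b in ((0,1),(2,3)): v=e[a]-e[b];print('edge yaw',np.arctan2(v[1],v[0])-np.pi/2)
print((e[0]+e[2])/2,(e[1]+e[3])/2)
y=Rq(s['tcp_rot']).apply([0,1,0]);print('tool y',np.arctan2(y[1],y[0]))
print(k-s['eef_pos'])
E
```

```text
[ 0.52530006 -0.12457533  0.112     ] [ 0.50615747 -0.19085144  0.102     ] [ 0.48617015 -0.25543623  0.104     ] 0.06970625314931794 0.06763644052428246
stand yaw -0.2811788186658921
stand yaw -0.29055670991550686
edge yaw -0.3098837960953984
edge yaw -0.2679643434046981
[ 0.5324165  -0.10260209  0.052     ] [ 0.48269651 -0.26987413  0.052     ]
tool y -0.2911784811170144
[-0.00063638 -0.00939402 -0.14503429]
```

Call:
{"name": "move_arm", "arguments": {
  "increments": [
    [[0,0,0],[-0.001,-0.01,-0.03],1],
    [[0,0,0],[0,0,-0.05],1],
    [[0,0,0],[0,0,-0.05],1],
    [[0,0,0],[0,0,-0.036],1],
    [[0,0,0],[0,0,-0.01],1],
    [[0,0,0],[0,0,0],0],
    [[0,0,0],[0,0,0],0],
    [[0,0,0],[0,0,0],0]
  ],
  "squeeze": 60
}}

```text
t: 3.82
eef_pos: [0.5262, -0.1247, 0.0825]
tcp_rot: [0.001, 0.802, 0.597, 0.001]
ft_force: [-1.0, -0.5, -0.2]
opening: 0.032
grasp_force: 0.0
```

Call:
{"name": "move_arm", "arguments": {
  "increments": [
    [[0,0,0],[0,0,0],0],
    [[0,0,0],[0,0,0],0],
    [[0,0,0],[0,0,0],0]
  ]
}}

```text
t: 4.2
eef_pos: [0.526, -0.1247, 0.0823]
tcp_rot: [0.001, 0.802, 0.597, 0.001]
ft_force: [-1.4, -0.1, 6.1]
opening: 0.0175
grasp_force: 58.5
```

Call:
{"name": "move_arm", "arguments": {
  "increments": [
    [[0,0,0],[0,0,0.02],0],
    [[0,0,0],[0,0,0.04],0],
    [[0,0,0],[0,0,0.05],0],
    [[0,0,0],[0,0,0.05],0],
    [[0,0,0.07],[-0.006,0.05,0],0],
    [[0,0,0.07],[-0.006,0.05,0],0],
    [[0,0,0.07],[-0.006,0.05,0],0],
    [[0,0,0.07],[-0.006,0.05,0],0]
  ]
}}

```text
t: 5.2
eef_pos: [0.5008, 0.077, 0.2414]
tcp_rot: [0.0, 0.71, 0.704, 0.0]
ft_force: [0.6, -0.2, -1.0]
opening: 0.0175
grasp_force: 59.0
```

```bash
python3 - <<'E'
from h import *
s=monitor.observe();print(s['t'],s['eef_pos'],s['tcp_rot'],s['opening'],s['grasp_force'],s['ft_force'])
i=optics.camera_info('wrist');im=optics.camera('wrist');np.save('w2.npy',im);save('w2.png',im)
for q in ['knob_recess','shutter_end','reset_hole','flux_jar','key']:
    print(q,[(np.round(r['point']).tolist(),round(r['confidence'],2)) for r in optics.spot_point('wrist',q)][:3])
print(proj(i,np.array([[.483,.24,.087],[.483,.195,.075],[.483,.18,.08]])))
E
```

```text
5.2 [0.50075098 0.07703028 0.2414138 ] [3.75122116e-04 7.09878544e-01 7.04323995e-01 1.51083667e-04] 0.01750728693117224 58.97354293061653 [ 0.567577   -0.17064241 -1.00485604]
knob_recess [([20.0, 238.0], 0.74)]
shutter_end [([83.0, 244.0], 0.94)]
reset_hole []
flux_jar [([125.0, 298.0], 0.77)]
key [([194.0, 252.0], 0.97), ([256.0, 317.0], 0.95)]
[[235.31433394  16.28980248]
 [237.10684379  67.83050122]
 [237.16630217  82.3484646 ]]
```

View pics/w2.png

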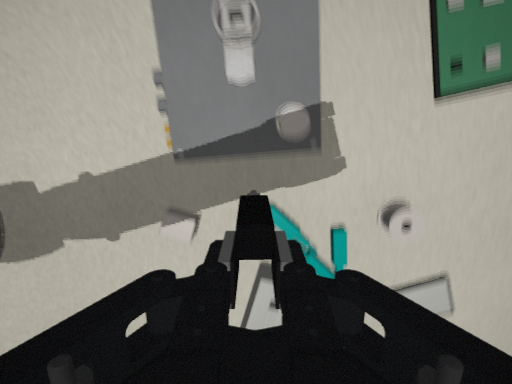

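Call:
{"name": "move_arm", "arguments": {
  "increments": [
    [[0,0,0],[-0.008,0.05,0],0],
    [[0,0,0],[-0.008,0.05,0],0],
    [[0,0,0],[0,0,0],0],
    [[0,0,0],[0,0,0],0]
  ]
}}

```text
t: 6.0
eef_pos: [0.4858, 0.1739, 0.2407]
tcp_rot: [0.0, 0.711, 0.703, -0.0]
ft_force: [-0.3, -0.3, -1.2]
opening: 0.0173
grasp_force: 59.0
```

```bash
python3 - <<'E'
from h import *
s=monitor.observe();t=s['eef_pos'];print(s['t'],t,s['tcp_rot'],s['dq'].max())
i=optics.camera_info('wrist');im=optics.camera('wrist');np.save('w3.npy',im)
save('w3.png',cv2.resize(im[0:240,150:350],None,fx=2.5,fy=2.5,interpolation=2))
for q,z in [('knob_recess',.087),('shutter_end',.080),('reset_hole',.075),('flux_jar',.075),('key',0.167)]:
    print(q,[(np.round(r['point'],1).tolist(),round(r['confidence'],2),np.round(atz(i,r['point'][1],r['point'][0],z)[:2],4)) for r in optics.spot_point('wrist',q)][:2])
print('tip pred',proj(i,t+[0,0,-.0743]), 'supply corners?')
y=Rq(s['tcp_rot']).apply([0,1,0]);print('tool y',np.arctan2(y[1],y[0]))
E
```

```text
6.0 [0.48575693 0.17391792 0.24074902] [ 1.19969206e-04  7.11379220e-01  7.02808269e-01 -3.58039322e-04] 0.01623564536088146
knob_recess [([119.2, 251.8], 0.95, array([0.4834, 0.239 ]))]
shutter_end [([173.1, 256.5], 0.97, array([0.4878, 0.179 ])), ([280.2, 197.9], 0.63, array([0.4115, 0.0409]))]
reset_hole []
flux_jar [([205.5, 303.0], 0.55, array([0.5435, 0.1378]))]
key [([193.3, 250.9], 0.87, array([0.4825, 0.178 ])), ([175.5, 256.9], 0.32, array([0.4878, 0.1935]))]
tip pred [254.70863729 197.6801482 ] supply corners?
tool y -0.012121342197431327
```

View pics/w3.png

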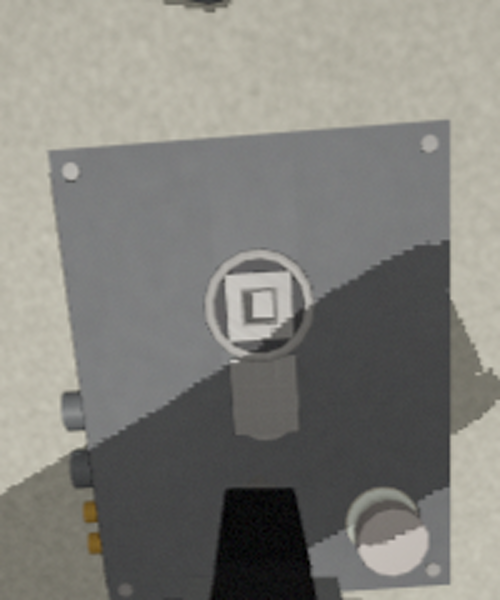

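The picture shows the knob's rim centred at about px (254,121.5), with the shutter pointing down to (256,173). The handle's front edge is at row 196 and the nose is hidden behind it.

```bash
python3 - <<'E'
from h import *
i=optics.camera_info('wrist');s=monitor.observe();t=s['eef_pos']
f=lambda x,y,z:atz(i,150+x/2.5,y/2.5,z)
ang=lambda a,b:np.arctan2((b-a)[1],(b-a)[0])
c=[f(*p,.075) for p in [(49,151),(449,121),(449,584)]]
print('corners',np.round(c,4)); print('yaw',ang(c[0],c[1]),ang(c[2],c[1])-np.pi/2, np.linalg.norm(c[0]-c[1]),np.linalg.norm(c[1]-c[2]))
k=f(259.5,303.5,.087);print('rim',k, 'dia',np.linalg.norm(f(206,303,.087)-f(313,303,.087)))
q=[f(*p,.087) for p in [(225,273),(291,270),(293,337),(228,341)]];print('sq',np.mean(q,0),ang(q[0],q[1]),ang(q[3],q[2]),ang(q[3],q[0])-np.pi/2,ang(q[2],q[1])-np.pi/2)
b=[f(*p,.080) for p in [(231,362),(235,437),(297,357),(299,432)]];print('blade',ang(b[1],b[0])-np.pi/2,ang(b[3],b[2])-np.pi/2)
e=np.mean([b[1],b[3]],0);print('end-knob dir',ang(e,k)-np.pi/2)
print('handle front edge pred',proj(i,t+[0,.01,-.0303]),'obs',150+260/2.5,489/2.5, 'at', f(260,489,t[2]-.0303)-t)
# other cams
for cm in ['scene','side']:
    j=optics.camera_info(cm);optics.camera(cm)
    for q in ['knob_recess','shutter_end','key']:
        print(cm,q,[(np.round(r['point'],1).tolist(),round(r['confidence'],2)) for r in optics.spot_point(cm,q)][:4])
    print('pred knob,tip',proj(j,np.array([[.4845,.24,.087],t+[0,0,-.0743]])))
E
```

```text
corners [[0.397  0.3005 0.075 ]
 [0.5654 0.3102 0.075 ]
 [0.5774 0.1016 0.075 ]]
yaw 0.05704120527413867 0.057461050909023204 0.1687090212745662 0.2088929806540066
rim [0.48526844 0.23731573 0.087     ] dia 0.045967500242147845
sq [0.48514764 0.23641906 0.087     ] 0.03212331097001219 0.04889471410548429 0.021063100829328274 0.030511443566302754
blade 0.031136772421270775 0.02854199712433836
end-knob dir 0.04607169143651624
handle front edge pred [254.50304033 200.87312885] obs 254.0 195.6 at [-0.0003101   0.01388304 -0.0303    ]
scene knob_recess [([229.3, 327.1], 0.51)]
scene shutter_end [([219.7, 312.1], 0.71)]
scene key [([201.9, 261.9], 0.62), ([208.2, 244.6], 0.61), ([194.8, 229.8], 0.61), ([202.4, 314.2], 0.45)]
pred knob,tip [[324.83521291 228.75598672]
 [313.52820883 196.0008348 ]]
side knob_recess [([335.4, 167.7], 0.73)]
side shutter_end [([248.8, 222.1], 0.9), ([194.5, 333.2], 0.71)]
side key [([190.8, 270.0], 0.75), ([226.5, 225.3], 0.74), ([203.5, 265.8], 0.49), ([216.6, 266.6], 0.49)]
pred knob,tip [[206.42019512 259.10106683]
 [225.22920048 223.89199443]]
```

Call:
{"name": "move_arm", "arguments": {
  "increments": [
    [[0,0,0.02],[0,0.03,0],0],
    [[0,0,0.02],[0,0.029,0],0],
    [[0,0,0],[0,0,-0.03],0],
    [[0,0,0],[0,0,-0.03],0],
    [[0,0,0],[0,0,0],0],
    [[0,0,0],[0,0,0],0]
  ]
}}

```text
t: 7.45
eef_pos: [0.4857, 0.2349, 0.1822]
tcp_rot: [0.0, 0.696, 0.718, 0.001]
ft_force: [0.1, -0.0, -0.0]
opening: 0.0171
grasp_force: 59.0
```

```bash
python3 - <<'E'
from h import *
s=monitor.observe();t=s['eef_pos'];print(s['t'],t,s['ft_force'])
y=Rq(s['tcp_rot']).apply([0,1,0]);print('tool y',np.arctan2(y[1],y[0]))
C={}
for c in ['wrist','scene','side']:
    i=optics.camera_info(c);im=optics.camera(c);C[c]=im
    r=optics.spot_point(c,'key');print(c,[(np.round(a['point'],1).tolist(),round(a['confidence'],2)) for a in r][:4],'tip pred',proj(i,t+[0,0,-.0743])[::-1],'edge',proj(i,t+[0,.01,-.0303])[::-1],'knob',proj(i,np.array([.485,.2366,.087]))[::-1])
def cr(im,r,c,h,w,f): return cv2.resize(im[r-h:r+h,c-w:c+w],None,fx=f,fy=f,interpolation=2)
a=cr(C['wrist'],180,254,50,50,4);b=cr(C['scene'],215,325,50,33,4)
d=cr(C['side'],245,207,50,33,4);save('w4.png',np.hstack([a[:400],b[:400],d[:400]])[:, :800])
print(a.shape,b.shape)
E
```

```text
7.45 [0.48565685 0.23486681 0.18218752] [ 0.13759259 -0.00629785 -0.03127999]
tool y 0.029981343951437377
wrist [([190.7, 255.7], 0.66)] tip pred [197.75981542 254.58972395] edge [200.87792818 255.04471026] knob [189.93735706 253.93302208]
scene [([227.1, 325.2], 0.65), ([196.4, 227.6], 0.49), ([203.5, 260.3], 0.45)] tip pred [222.75515156 324.03308313] edge [213.73312982 327.26515473] knob [228.11731589 324.02124948]
side [([207.0, 260.2], 0.69), ([253.4, 204.6], 0.61), ([188.4, 265.8], 0.61), ([215.9, 268.3], 0.44)] tip pred [252.23934914 207.22563019] edge [242.17331954 202.745311  ] knob [258.28922244 207.37610886]
(400, 400, 3) (400, 264, 3)
```

View pics/w4.png

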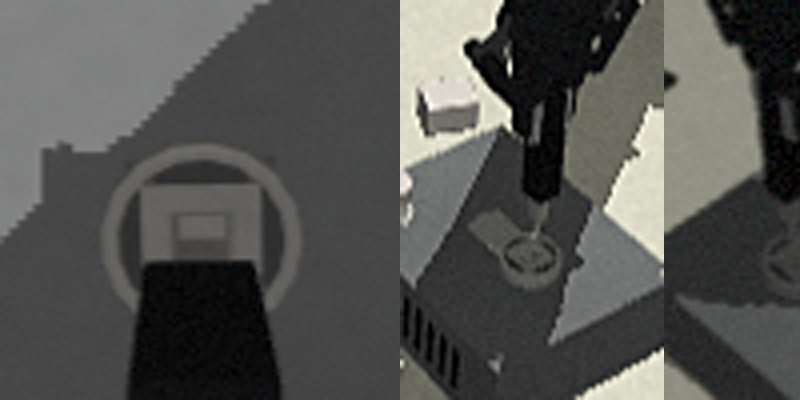

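Call:
{"name": "move_arm", "arguments": {
  "increments": [
    [[0,0,0],[0,-0.0025,0],0],
    [[0,0,0],[0,0,-0.008],0],
    [[0,0,0],[0,0,-0.008],0],
    [[0,0,0],[0,0,-0.008],0],
    [[0,0,0],[0,0,-0.006],0],
    [[0,0,0],[0,0,0],0]
  ]
}}

```text
t: 8.5
eef_pos: [0.4849, 0.2319, 0.1503]
tcp_rot: [-0.0, 0.696, 0.718, -0.0]
ft_force: [0.6, -0.6, -1.1]
opening: 0.0176
grasp_force: 59.0
```

Call:
{"name": "move_arm", "arguments": {
  "increments": [
    [[0,0,0],[0,0,-0.004],0],
    [[0,0,0],[0,0,-0.003],0],
    [[0,0,0],[0,0,-0.002],0],
    [[0,0,0],[0,0,0],0]
  ]
}}

```text
t: 9.0
eef_pos: [0.4851, 0.232, 0.1418]
tcp_rot: [-0.0, 0.696, 0.718, -0.0]
ft_force: [-0.7, -0.1, -0.9]
opening: 0.0174
grasp_force: 59.0
```

Call:
{"name": "move_arm", "arguments": {
  "increments": [
    [[0,0,0],[0,0,-0.002],0],
    [[0,0,0],[0,0,-0.002],0],
    [[0,0,0],[0,0,-0.002],0],
    [[0,0,0],[0,0,0],0]
  ]
}}

```text
t: 9.5
eef_pos: [0.4851, 0.232, 0.1358]
tcp_rot: [-0.0, 0.696, 0.718, -0.0]
ft_force: [0.6, 0.1, -0.7]
opening: 0.0171
grasp_force: 59.0
```

Call:
{"name": "move_arm", "arguments": {
  "increments": [
    [[0,0,0],[0,0,-0.0025],0],
    [[0,0,-0.1],[-0.0004,0,0],0],
    [[0,0,-0.1],[-0.0004,0.0001,0],0],
    [[0,0,-0.1],[-0.0004,0.0001,0],0],
    [[0,0,-0.1],[-0.0004,0.0001,0],0],
    [[0,0,-0.1],[-0.0003,0.0002,0],0],
    [[0,0,0],[0,0,0],0]
  ]
}}

```text
t: 10.38
eef_pos: [0.4836, 0.2322, 0.1335]
tcp_rot: [0.0, 0.852, 0.523, 0.0]
ft_force: [0.7, -1.8, -1.8]
opening: 0.0172
grasp_force: 59.0
```

```bash
python3 - <<'E'
from h import *
s=monitor.observe();print(s['eef_pos'],s['ft_force'],s['torque'],s['joint_positions'])
i=optics.camera_info('wrist');im=optics.camera('wrist')
r=optics.spot_point('wrist','shutter_end');print([(a['point'],a['confidence'],atz(i,a['point'][1],a['point'][0],.08)) for a in r][:2])
E
```

```text
[0.48355589 0.23222267 0.13345858] [ 0.66839529 -1.83364833 -1.81261201] [-0.28076722 -0.31872019  0.05159765] [ 0.01040408  0.30303744 -0.62219024  1.69892594  0.18835225  1.1997366
 -1.1284199 ]
[]
```

Call:
{"name": "move_arm", "arguments": {
  "increments": [
    [[0,0,-0.1],[-0.0003,0.0002,0],0],
    [[0,0,-0.1],[-0.0003,0.0002,0],0],
    [[0,0,-0.1],[-0.0003,0.0003,0],0],
    [[0,0,-0.1],[-0.0003,0.0003,0],0],
    [[0,0,-0.1],[-0.0002,0.0003,0],0],
    [[0,0,-0.1],[-0.0002,0.0004,0],0],
    [[0,0,0],[0,0,0],0]
  ]
}}

```text
t: 11.35
eef_pos: [0.4817, 0.2339, 0.1334]
tcp_rot: [0.0, 0.969, 0.249, -0.0]
ft_force: [0.3, -2.3, -1.4]
opening: 0.0171
grasp_force: 59.1
```

```bash
python3 - <<'E'
from h import *
s=monitor.observe();print(s['eef_pos'],s['ft_force'],s['torque'],s['joint_positions'][-1])
for c in ['wrist','scene','side']:
    i=optics.camera_info(c);im=optics.camera(c)
    r=optics.spot_point(c,'shutter_end');print(c,[(np.round(a['point'],1),round(a['confidence'],2),np.round(atz(i,a['point'][1],a['point'][0],.08),4)) for a in r][:2])
E
```

```text
[0.48168352 0.23386501 0.13341405] [ 0.34464434 -2.3338344  -1.41548342] [-0.63674246 -0.14542604  0.08095262] -1.7057668338163998
wrist [(array([199.9, 255.5]), 0.29, array([0.4855, 0.2354, 0.08  ]))]
scene []
side [(array([259.8, 230.6]), 0.61, array([0.4472, 0.193 , 0.08  ]))]
```

Call:
{"name": "move_arm", "arguments": {
  "increments": [
    [[0,0,-0.1],[-0.0001,0.0003,0],0],
    [[0,0,-0.1],[-0.0001,0.0004,0],0],
    [[0,0,-0.1],[0,0.0004,0],0],
    [[0,0,0],[0,0,0],0]
  ]
}}

```text
t: 12.15
eef_pos: [0.4813, 0.2352, 0.1334]
tcp_rot: [0.0, 0.995, 0.101, -0.0]
ft_force: [0.9, -2.9, -0.1]
opening: 0.0174
grasp_force: 59.1
```

```bash
python3 - <<'E'
from h import *
s=monitor.observe();print(s['eef_pos'],s['ft_force'],s['torque'],s['joint_positions'][-1])
for c in ['side']:
    i=optics.camera_info(c);im=optics.camera(c)
    r=optics.spot_point(c,'shutter_end');print(c,[(np.round(a['point'],1),round(a['confidence'],2),np.round(atz(i,a['point'][1],a['point'][0],.08),4)) for a in r][:2])
E
```

```text
[0.48133687 0.23519047 0.13341063] [ 0.8808564  -2.94159093 -0.09981138] [-0.85734417  0.04777029  0.05076064] -1.9974775920297287
side [(array([262.2, 227.9]), 0.89, array([0.4457, 0.203 , 0.08  ]))]
```

Call:
{"name": "move_arm", "arguments": {
  "increments": [
    [[0,0,-0.06],[0,0.0002,0],0],
    [[0,0,0],[0,0,0],0]
  ]
}}

```text
t: 12.5
eef_pos: [0.4814, 0.2354, 0.1334]
tcp_rot: [0.0, 0.997, 0.071, -0.0]
ft_force: [-0.4, -4.8, -0.1]
opening: 0.0171
grasp_force: 59.1
```

```bash
python3 - <<'E'
from h import *
s=monitor.observe();print(s['eef_pos'],s['ft_force'],s['torque'],s['joint_positions'][-1])
E
```

```text
[0.4813794  0.23542301 0.13339555] [-0.40288434 -4.7838459  -0.08665637] [-0.85447019  0.06922729  0.03579918] -2.055020288147412
```

Call:
{"name": "move_arm", "arguments": {
  "increments": [
    [[0,0,-0.07],[0,0,0],0],
    [[0,0,-0.05],[0,0,0],0],
    [[0,0,0],[0,0,0],0]
  ]
}}

```text
t: 12.88
eef_pos: [0.4813, 0.2357, 0.1334]
tcp_rot: [-0.0, 1.0, 0.012, -0.0]
ft_force: [0.0, -2.3, -0.5]
opening: 0.0175
grasp_force: 59.1
```

```bash
python3 - <<'E'
from h import *
s=monitor.observe();print(s['eef_pos'],s['ft_force'],s['torque'],s['joint_positions'][-1])
i=optics.camera_info('side');im=optics.camera('side');save('s5.png',cv2.resize(im[200:300,160:280],None,fx=5,fy=5,interpolation=2))
r=optics.spot_point('side','shutter_end');print([(np.round(a['point'],1),round(a['confidence'],2),np.round(atz(i,a['point'][1],a['point'][0],.08),4)) for a in r][:2])
K=np.array([.485,.2366,.08])
for q in [.8,.95,1.15]: print(q,proj(i,K+R.from_euler('z',.057-q).apply([0,-.06,0])))
print(proj(i,np.array([.4876,.1917,.075])))
E
```

```text
[0.48127853 0.23568696 0.13340221] [ 0.02205811 -2.2517169  -0.50434949] [-0.65626056  0.16721294  0.03856715] -2.170307552312861
[(array([266.3, 231. ]), 0.7, array([0.4304, 0.2058, 0.08  ]))]
0.8 [231.49868107 260.30900904]
0.95 [231.06759749 263.06870903]
1.15 [229.65733724 266.67952958]
[220.92061483 251.81580112]
```

View pics/s5.png

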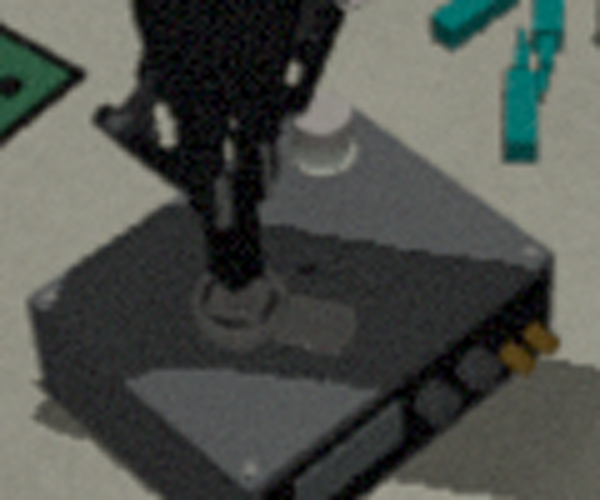

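The shutter end is at side px (231,266), which puts the knob at about 1.1 rad. The hole is uncovered at about px (221.4,253.6). I'll nudge the knob a little further for margin.

Call:
{"name": "move_arm", "arguments": {
  "increments": [
    [[0,0,-0.08],[0,0,0],0],
    [[0,0,0],[0,0,0],0]
  ]
}}

```text
t: 13.22
eef_pos: [0.4813, 0.2357, 0.1334]
tcp_rot: [-0.0, 1.0, -0.029, -0.0]
ft_force: [-1.5, -1.2, -0.5]
opening: 0.0172
grasp_force: 59.1
```

```bash
python3 - <<'E'
from h import *
s=monitor.observe();print(s['eef_pos'],s['ft_force'],s['torque'],s['joint_positions'][-1])
for k in range(3):
    i=optics.camera_info('side');im=optics.camera('side')
    r=optics.spot_point('side','shutter_end');print([(np.round(a['point'],1),round(a['confidence'],2)) for a in r][:2])
    r=optics.spot_point('side','reset_hole');print([(np.round(a['point'],1),round(a['confidence'],2),np.round(atz(i,a['point'][1],a['point'][0],.075),4)) for a in r][:2])
i=optics.camera_info('scene');im=optics.camera('scene');r=optics.spot_point('scene','reset_hole');print([(np.round(a['point'],1),round(a['confidence'],2),np.round(atz(i,a['point'][1],a['point'][0],.075),4)) for a in r][:2])
E
```

```text
[0.48132515 0.23572584 0.13342578] [-1.50396886 -1.22274247 -0.52950235] [-0.53204333  0.21508688  0.04746898] -2.2480642328372733
[(array([268.2, 228.3]), 0.89), (array([249.7, 219.7]), 0.49)]
[(array([248.7, 220.9]), 0.89, array([0.4959, 0.185 , 0.075 ]))]
[(array([267.9, 229.8]), 0.58)]
[(array([253. , 221.7]), 0.66, array([0.4832, 0.1928, 0.075 ]))]
[(array([266.5, 229.6]), 0.9)]
[(array([248.2, 224.3]), 0.85, array([0.4914, 0.1774, 0.075 ]))]
[(array([222.3, 313.3]), 0.95, array([0.4904, 0.1902, 0.075 ]))]
```

Call:
{"name": "move_arm", "arguments": {
  "increments": [
    [[0,0,0.12],[0,-0.0005,0],0],
    [[0,0,0.12],[0,-0.0005,0],0],
    [[0,0,0],[0,0,0.02],0],
    [[0,0,0],[0,0,0.02],0],
    [[0,0,0],[0,0,0.012],0],
    [[0,0,0],[0.0013,-0.0225,0],0],
    [[0,0,0],[0.0013,-0.0225,0],0],
    [[0,0,0],[0,0,0],0]
  ]
}}

```text
t: 14.78
eef_pos: [0.4847, 0.1877, 0.1854]
tcp_rot: [0.0, 0.996, 0.089, 0.0]
ft_force: [-0.3, 0.9, -1.3]
opening: 0.0174
grasp_force: 59.0
```

```bash
python3 - <<'E'
from h import *
s=monitor.observe();t=s['eef_pos'];print(s['t'],t,s['ft_force'],s['joint_positions'][-1],s['opening'])
T=t+R.from_euler('z',.24).apply([.004,0,-.0743]);print('tip est',T)
P=[]
for c in ['wrist','scene','side']:
    i=optics.camera_info(c);im=optics.camera(c)
    for q in ['key','reset_hole','shutter_end']:
        r=optics.spot_point(c,q);print(c,q,[(np.round(a['point'],1).tolist(),round(a['confidence'],2)) for a in r][:4])
    print('pred tip',proj(i,T)[::-1],'hole',proj(i,np.array([.4876,.1917,.075]))[::-1])
    u,v=proj(i,np.array([.4876,.1917,.09])).astype(int);P.append(cv2.resize(im[max(v-40,0):v+40,u-33:u+33],(264,320),interpolation=2))
save('p6.png',np.hstack(P))
E
```

```text
14.775 [0.484653   0.18766609 0.18535531] [-0.32761722  0.88302328 -1.34154808] -1.9022448647416976 0.01742612247813202
tip est [0.48853836 0.1886169  0.11105531]
wrist key [([159.2, 446.5], 0.83), ([195.2, 253.5], 0.79), ([121.9, 484.5], 0.63)]
wrist reset_hole [([184.3, 251.3], 0.85)]
wrist shutter_end [([234.0, 225.8], 0.97)]
pred tip [193.24802156 254.53935396] hole [184.28009748 251.31266746]
scene key [([217.0, 313.2], 0.72), ([193.1, 229.1], 0.65), ([202.2, 262.6], 0.58)]
scene reset_hole [([222.4, 315.6], 0.75)]
scene shutter_end [([219.2, 336.0], 0.75)]
pred tip [213.07633315 314.25951024] hole [222.27321457 314.35973835]
side key [([204.9, 264.0], 0.62), ([189.1, 268.2], 0.59), ([243.9, 220.0], 0.47)]
side reset_hole [([249.0, 221.8], 0.81)]
side shutter_end [([270.4, 231.2], 0.67)]
pred tip [241.47095002 220.99070527] hole [251.81580112 220.92061483]
```

View pics/p6.png

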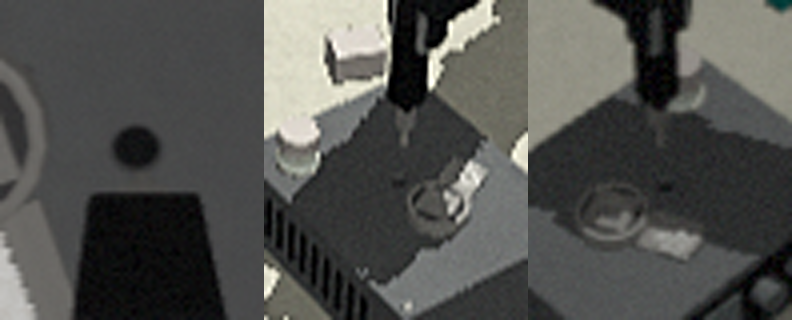

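Call:
{"name": "move_arm", "arguments": {
  "increments": [
    [[0,0,0],[-0.0005,0.001,0],0],
    [[0,0,0],[0,0,-0.015],0],
    [[0,0,0],[0,0,-0.013],0],
    [[0,0,0],[0,0,-0.006],0],
    [[0,0,0],[0,0,-0.003],0],
    [[0,0,0],[0,0,0],0]
  ]
}}

```text
t: 16.12
eef_pos: [0.4836, 0.1906, 0.1484]
tcp_rot: [-0.0, 0.996, 0.09, -0.0]
ft_force: [0.1, 0.7, 0.2]
opening: 0.0179
grasp_force: 59.0
```

Call:
{"name": "move_arm", "arguments": {
  "increments": [
    [[0,0,0],[0,0,-0.003],0],
    [[0,0,0],[0,0,-0.003],0],
    [[0,0,0],[0,0,-0.002],0],
    [[0,0,0],[0,0,0],0]
  ]
}}

```text
t: 16.62
eef_pos: [0.4838, 0.1906, 0.1406]
tcp_rot: [-0.0, 0.996, 0.09, 0.0]
ft_force: [-0.1, 0.3, 0.6]
opening: 0.0174
grasp_force: 59.3
```

Call:
{"name": "move_arm", "arguments": {
  "increments": [
    [[0,0,0],[0,0,-0.0015],0],
    [[0,0,0],[0,0,-0.0015],0],
    [[0,0,0],[0,0,0],0]
  ]
}}

```text
t: 17.0
eef_pos: [0.4838, 0.1906, 0.1377]
tcp_rot: [-0.0, 0.996, 0.09, 0.0]
ft_force: [0.5, -1.1, 3.1]
opening: 0.0175
grasp_force: 59.5
```

Call:
{"name": "move_arm", "arguments": {
  "increments": [
    [[0,0,0],[0,0,-0.0015],0],
    [[0,0,0],[0,0,-0.001],0],
    [[0,0,0],[0,0,0],0],
    [[0,0,0],[0,0,0],0]
  ]
}}

```text
t: 17.5
eef_pos: [0.4842, 0.1908, 0.1357]
tcp_rot: [-0.0, 0.996, 0.09, 0.001]
ft_force: [-0.8, -0.0, 7.5]
opening: 0.0174
grasp_force: 60.0
```

Call:
{"name": "move_arm", "arguments": {
  "increments": [
    [[0,0,0],[0,0,-0.001],0],
    [[0,0,0],[0,0,0],0],
    [[0,0,0],[0,0,0],0],
    [[0,0,0],[0,0,0],0]
  ]
}}

```text
t: 18.0
eef_pos: [0.4847, 0.191, 0.1355]
tcp_rot: [-0.0, 0.996, 0.09, 0.002]
ft_force: [-1.4, -1.2, 11.7]
opening: 0.0175
grasp_force: 60.5
```

```bash
python3 - <<'E'
from plant import sign_off,monitor
s=monitor.observe();print(s['eef_pos'],s['ft_force'],s['grasp_force'])
print(sign_off())
E
```

```text
[0.48473561 0.19101515 0.13549371] [-1.4145654  -1.17283912 11.69574609] 60.465731620788574
the job is handed in; nothing more can be done
None
```

I handed the job in with the key still gripped (60 N) and its nose through the reset hole, pressing the button against its stop with about 12 N; from the camera the knob is at about 1.15 rad, and no verdict came back.

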